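# Lay the lock-cylinder cradle down and push it to the bench stop

### The job

Get the cradle block ready for re-pinning a lock: push the standing block over onto its black back, so that it lies on the board with its groove facing up, then push it along the board until the end that used to be its top sits squarely against the red stop strip. Only push it, never lift it, and leave the other things on the bench where they are.

Things in the scene. Friction and masses are not known exactly. Their poses are not given: they have to be found in the camera images.
- cradle: Loose cradle block, 0.41 to 0.69 kg, standing on end on the board: 40 mm thick (its x), 60 wide (its y), 105 tall (its z). Origin: centre of its lower end; z runs to its upper end. x points out of the grooved face, -x out of the black rubber back. Lying on its back it is 40 mm high, x up, z towards its former top.
- cradle_groove (a point): Point on the grooved face near its top, on its centre line (20 mm out along x, 80 mm up along z from the block's origin): two blue strips, each 19 mm wide, along the side edges, and between them a bare metal groove 22 mm wide, 12 mm deep, over the whole length. It starts turned away from the stop strip within 20 degrees; pushed there, the block tips at some 21 degrees and falls on its back, top towards the strip.
- cradle_mid (a point): Centre of the cradle block, 52.5 mm up its z axis from its origin
- cradle_top (a point): Centre of the block's end face that is uppermost at the start, 105 mm up its z axis from its origin; this end goes against the stop strip
- board: Plywood bench board fixed to the bench, 320 mm (its x) by 420 mm (its y), 12 mm thick. Origin: centre of its underside, on the bench surface. Along its +x edge, the one farther from the robot, is a fixed red stop strip: 360 mm long (along y, centred), 24 mm wide, 18 mm high above the board; its face towards the board's -x, where the block goes, is at x = +130 mm.
- cylinder: Brass euro lock cylinder standing on its flange, 61 x 17 x 30 mm, loose on the left (+y) margin of the board; leave alone. Origin under its centre.
- blank: Flat key blank with a round red head, 70 x 26 x 5 mm, loose on the right (-y) margin of the board; leave alone. Origin under it, between head and tip.
- padlock: Brass padlock standing on the bench beside the board, 22 x 50 x 76 mm; leave alone. Origin under its centre.
- oil: Closed oil bottle, 48 mm across, 120 mm high, on the bench beside the board; leave alone. Origin under its centre.
- tin: Open steel bowl, 80 mm across, 35 mm high, on the bench beside the board; leave alone. Origin under its centre.
- spool: Orange drum, 52 mm across, 50 mm high, on the bench beside the board; leave alone. Origin under its centre.
- driver: Screwdriver, 170 mm, lying on the bench near the robot, left of the board; leave alone. Origin under its middle.
Mind the look-alikes: they are no part of the job. What is shaped like the cradle but purple is not meant.

How it is judged:
On the way, in this order (a step that is already met when the one before it is completed fails the run):
1. the block lies on its black back on the board, groove up (angle between cradle's own x axis and vertical below 0.08 rad and height (world z) of cradle_mid below 0.037 m), for 0.2 s.
2. the block's former top end is pushed squarely against the stop strip (all of step 1 and x of cradle_top in the frame of board above 0.125 m and angle between the z axis of cradle and the x axis of board, either way round below 0.07 rad and y of cradle_top in the frame of board between -0.14 and 0.14 m and linear speed of cradle below 0.01 m/s), for 0.2 s.
At the end, for the whole second after the job is handed in: The block lies at rest flat on its back on the board, groove up (within 0.08 rad), its former top end within 5 mm of the stop strip's face and square to it within 0.07 rad, and within the strip's length (all of step 2); the robot touches nothing.
It fails at once if the block is lifted (its centre rises more than 15 mm above where it passes when tipped over: 85 mm above the bench) (height (world z) of cradle_mid above 0.085 m).
It fails at once if the block is picked up after it lies down (its centre more than 46 mm above the bench while it lies flat within 0.15 rad) (angle between cradle's own x axis and vertical below 0.15 rad and height (world z) of cradle_mid above 0.046 m).
It fails at once if another thing on the bench (lock cylinder, key blank, padlock, oil bottle, bowl, spool or screwdriver) is moved more than 15 mm (distance of any of cylinder, blank, padlock, oil, tin, spool, driver from where it was at the start of the episode above 0.015 m).
It also fails if it takes over 48 s, if anything falls off the work surface, if the arm or the gripper's body presses on something with over 40 N, if the wrist force passes 120 N, or if a joint passes its speed limit or range.

### The arm

A 6-joint arm with a two-finger parallel gripper is mounted at the origin on the work surface. World frame = base frame: x ahead of the robot, y to its left, z up, the work surface at z = 0. Lengths are in m, angles in rad, forces in N, time in s.
With the tool pointing down it reaches from about 0.3 to 0.775 m from the base axis. Payload 14.6 kg.
Tool frame: the origin (TCP) lies between the finger pads; the fingertips stand 11 mm ahead of it and the grasp point (between the pads) lies 8 mm behind it; z points along the fingers, y is the line along which they close (so a half turn about z gives the same grasp; the last joint's range is limited). The gripper opens to 94 mm and grips with 3 to 60 N. Pads are 16 mm wide; open, the fingers measure 119 mm over their backs; the gripper's body (75 mm by 177 mm) begins 78 mm behind the grasp point.
Start: joints at [1.251, 0.3, 1.521, -0, 1.321, -0.067], TCP at [0.138, 0.533, 0.216] pointing down, gripper open.
Joint ranges: [-3.03, 3.03], [-0.79, 2.21], [0.23, 2.52], [-1.04, 4.18], [0, 3.07], [-2.55, 2.55]. Speed limits (rad/s): [2.22, 2.22, 2.57, 3.14, 3.14, 3.14].

### API

Orientations are given as a unit quaternion [w, x, y, z].
In Python, from plant import robot, grip, solver, viewer, close_job gives the robot as it stands. Calls block until the motion is done:
- robot.move_ptp(position, orientation): joint-space move of the TCP to a pose.
- robot.move_linear(position, v=0.15, ori=None, max_force=None): straight line of the TCP; ori=None keeps the orientation; v is the mean speed in m/s. With max_force (N) it stops when the force on the tool has changed by that much, and returns True; else False.
- robot.goto_joints(angles): joint-space move.
- grip(opening): opening from 0.0 (shut) to 1.0 (fully open); the grip force is fixed at half the most; returns when the fingers have stopped.
- robot.hold(seconds).
- solver.ik(position, orientation): joint angles nearest the present ones, or None.
- robot.observe(): the state.
- viewer.capture(name): name is "side" or "top" or "wrist"; returns the picture (420x560x3 uint8, red, green, blue); there is no depth.
- viewer.camera_model(name): a dict with "camera_matrix" (3x3 intrinsics, pixels), "dist_coeffs" ([k1, k2, p1, p2, k3] as OpenCV has them; the pictures are not rectified), "world_to_cam" (4x4, takes a point from world to camera coordinates). Camera axes: x right, y up, looking along -z (the intrinsics and any distortion apply to the point x, -y, -z); pixel columns grow to the right and rows downward; lengths in m; the calibration is good to about 2 mm. A picture is of the moment at which its call begins: read the wrist's pose just before it. camera_model takes no time and is no camera call; for the wrist camera it gives the pose at the moment of the call.
A pose or a line that the arm cannot do raises robot.IKError and nothing moves.
- close_job(): hands the job in; it is judged then, once.
The state is a dict: "time": time; "joints": joint angles; "joint_velocities": joint speeds; "effort": joint torques, N m; "tcp_pos": TCP position; "tool_rot": TCP orientation; "force": force on the tool from outside, world axes, zero at the start; "wrist_torque": the same for the moment, N m; "finger_gap": opening from 0.0 (shut) to 1.0 (fully open); "grasp_force": force on a finger pad.
Only numpy, scipy, OpenCV 4.12 (cv2) and the standard library are available. Lean on these libraries where they do the work, as an engineer would, in place of code of your own. Each camera call takes 0.05 s, during which the arm holds its last target. There are 200 camera calls.

## Working session

There is one attempt and no reset: what is moved stays moved. The work goes in short steps, each a Python script; the robot and the scene stay as the last script left them, time stands still between calls to the robot, and variables do not carry over. Pictures are saved under pics/ and viewed, at most 10 in all, crops included, and the job is handed in when it is done.

```bash
mkdir -p pics; ls; python3 - <<'E'
from plant import *
import cv2,numpy as np
for n in("side","top"):
    im=viewer.capture(n); cv2.imwrite(f"pics/{n}0.png",im[:,:,::-1]); m=viewer.camera_model(n)
    W=np.array(m["world_to_cam"]); print(n,np.round(m["camera_matrix"],1).tolist(),m["dist_coeffs"],(-W[:3,:3].T@W[:3,3]).round(3))
o=robot.observe();print(o["time"],o["tool_rot"],o["force"])
E
```

```text
pics
side [[429.3, 0.0, 279.7], [0.0, 429.3, 214.9], [0.0, 0.0, 1.0]] [-0.00345071  0.          0.          0.          0.        ] [-0.04  -0.843  0.641]
top [[454.9, 0.0, 278.2], [0.0, 454.9, 207.6], [0.0, 0.0, 1.0]] [-0.02032801  0.          0.          0.          0.        ] [0.257 0.01  1.452]
0.1 [-1.10301918e-04  1.26062777e-01  9.92022124e-01 -5.18363749e-04] [-0.06886169 -0.49368275 -0.35177367]
```

View pics/side0.png

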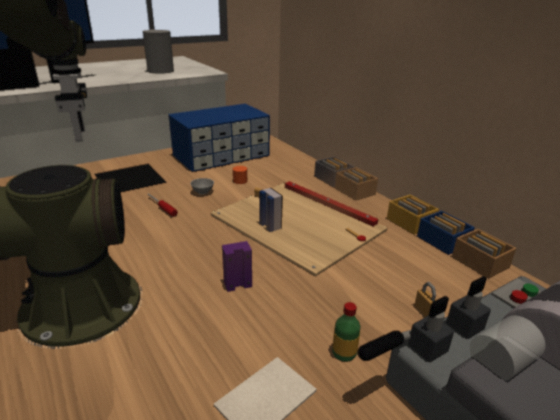

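View pics/top0.png

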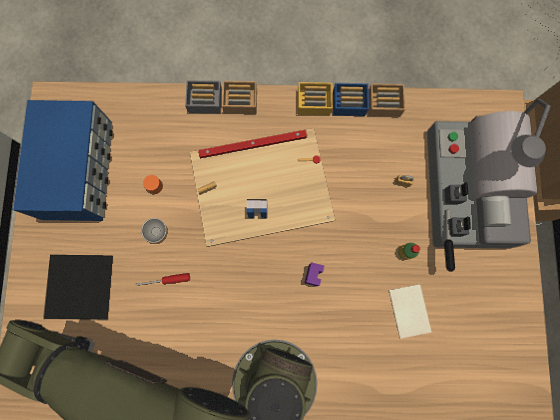

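The side view shows the blue-striped block at (270,210) on the board, with a purple look-alike at (237,265). In the top view they are at (256,209) and (315,273). The blue-striped one on the board fits the description; the purple one on the bench is the decoy. The red strip runs from (200,153) to (307,134). I'll confirm in one enlarged crop and measure.

```bash
cat > h.py <<'E'
from plant import *
import cv2,numpy as np
def ray(m,px):
    K=np.array(m["camera_matrix"]);W=np.array(m["world_to_cam"])
    u=cv2.undistortPoints(np.float64(px).reshape(-1,1,2),K,np.array(m["dist_coeffs"])).reshape(-1,2)
    d=np.c_[u[:,0],-u[:,1],-np.ones(len(u))]@W[:3,:3]
    return -W[:3,:3].T@W[:3,3],d
def onplane(m,px,z):
    c,d=ray(m,px); return c+d*((z-c[2])/d[:,2])[:,None]
def project(m,P):
    W=np.array(m["world_to_cam"]);p=np.atleast_2d(P)@W[:3,:3].T+W[:3,3];p=p*[1,-1,-1]
    return cv2.projectPoints(p,np.zeros(3),np.zeros(3),np.array(m["camera_matrix"]),np.array(m["dist_coeffs"]))[0].reshape(-1,2)
def rgb2hsv(im): return cv2.cvtColor(im,cv2.COLOR_RGB2HSV)
def red(im,minA=100):
    h=rgb2hsv(im); return (((h[...,0]<6)|(h[...,0]>174))&(h[...,1]>150)&(h[...,2]>60)).astype(np.uint8)
def biggest(mask):
    c=cv2.findContours(mask,cv2.RETR_EXTERNAL,cv2.CHAIN_APPROX_NONE)[0]; return max(c,key=cv2.contourArea)
E
python3 - <<'E'
from h import *
t=cv2.imread("pics/top0.png")[:,:,::-1].copy(); s=cv2.imread("pics/side0.png")[:,:,::-1].copy()
mt=viewer.camera_model("top");ms=viewer.camera_model("side")
k=red(t[120:165,190:320]); c=biggest(k).reshape(-1,2)+[190,120]
P=onplane(mt,c+0.0,0.030)[:,:2]; r=cv2.minAreaRect(P.astype(np.float32)*1000); print("strip",r,cv2.boxPoints(r).round(1).tolist())
h=rgb2hsv(t)
b=cv2.inRange(h,(100,80,30),(130,255,255)); b[:190]=0;b[225:]=0;b[:,:235]=0;b[:,275:]=0
ys,xs=np.nonzero(b); print("blue top px",xs.min(),xs.max(),ys.min(),ys.max(),np.c_[xs,ys].mean(0))
for z in(.012,.117): print(z,onplane(mt,[[246,217],[267,217],[246,200],[267,200],[256,209]],z).round(4).tolist())
A=cv2.resize(t[185:235,225:290],None,fx=6,fy=6,interpolation=2); B=cv2.resize(s[180:245,245:300],None,fx=6,fy=6,interpolation=2)
C=np.zeros((390,720,3),np.uint8); C[:300,:390]=A; C[:,390:]=B
cv2.imwrite("pics/crop0.png",C[:,:,::-1])
E
```

```text
strip ((748.3811645507812, 82.35553741455078), (27.956533432006836, 357.3053894042969), 12.396183013916016) [[696.4000244140625, 253.8000030517578], [773.0999755859375, -95.0999984741211], [800.4000244140625, -89.0999984741211], [723.7000122070312, 259.79998779296875]]
blue top px 247 266 208 217 [256.16161616 212.73737374]
0.012 [[0.5068, 0.0981, 0.012], [0.5078, 0.0307, 0.012], [0.5626, 0.0996, 0.012], [0.5636, 0.0317, 0.012], [0.5334, 0.0666, 0.012]]
0.117 [[0.4886, 0.0917, 0.117], [0.4896, 0.0292, 0.117], [0.5403, 0.0931, 0.117], [0.5413, 0.0301, 0.117], [0.5133, 0.0625, 0.117]]
```

View pics/crop0.png

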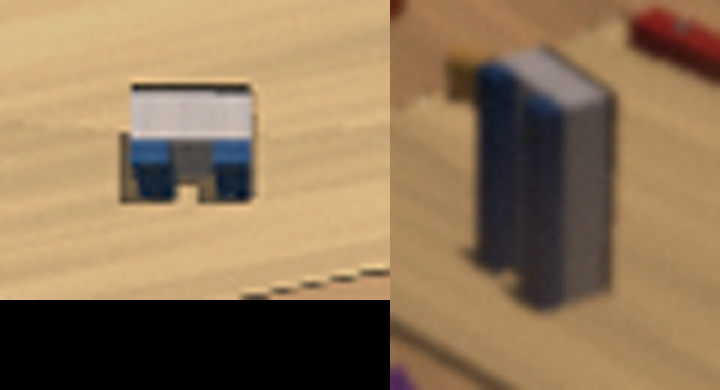

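The crop confirms it: blue strips with a bare groove facing the robot, and the black back towards the strip. Block yaw is about 0°, with its top centre near (0.524, 0.061). The board yaw is 12.4°. Next I tip it over with two partly open fingers on the blue strips.

```bash
cat >> h.py <<'E'
def q(psi): return [0,-np.sin(psi/2),np.cos(psi/2),0]
E
python3 - <<'E'
from h import *
grip(.34)
robot.move_ptp([.455,.061,.22],q(0))
robot.move_linear([.455,.061,.106],v=.12)
c=robot.move_linear([.485,.061,.106],v=.06,max_force=15); print(c)
c=robot.move_linear([.548,.061,.106],v=.05,max_force=15); print(c,robot.observe()["tcp_pos"])
robot.hold(.6)
robot.move_linear([.46,.061,.13],v=.15)
t=viewer.capture("top");s=viewer.capture("side");o=robot.observe();print(o["time"],o["force"])
C=np.vstack([np.hstack([cv2.resize(t[120:250,185:340],None,fx=2.5,fy=2.5),np.zeros((325,1,3),np.uint8)]),])
D=cv2.resize(s[160:290,200:355],None,fx=2.5,fy=2.5)
cv2.imwrite("pics/tip.png",np.hstack([C,D])[:,:,::-1]); cv2.imwrite("pics/top1.png",t[:,:,::-1])
E
```

```text
False
False [0.54784449 0.06100631 0.10605252]
7.8083 [-0.08730827 -0.04237808 -0.27270596]
```

View pics/tip.png

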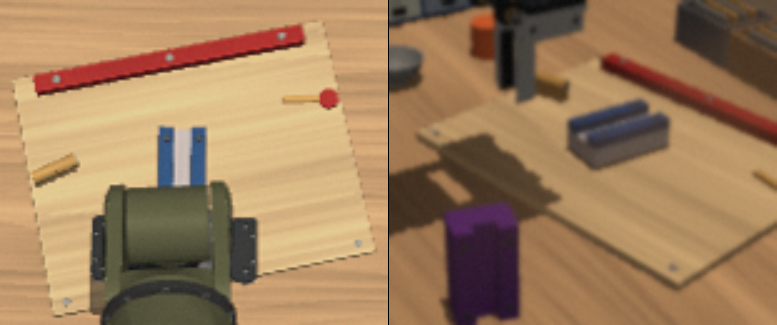

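The block lies flat on its back, groove up. Its former top end is at about (258,171) in the full top image, with yaw near 0. Now I push it along an arc that turns it to the board's yaw, then straight at the strip until contact.

```bash
python3 - <<'E'
from h import *
mt=viewer.camera_model("top")
T=onplane(mt,[[258,170.8]],.052)[0,:2]; print("top end",T)
psi=np.radians(12.4); M=T-[.0525,0]
u=lambda a:np.array([np.cos(a),np.sin(a)])
tcp=lambda M,a:[*(M-.0605*u(a)),.036]
p=tcp(M,0); y=p[1]
robot.move_linear([.48,y,.06],v=.12); robot.move_linear([.48,y,.036],v=.1)
print(robot.move_linear([p[0]-.004,y,.036],v=.08,max_force=15))
N=4;a=0
for i in range(N):
    M=M+.016*u(a+psi/N/2); a+=psi/N
    if robot.move_linear(tcp(M,a),v=.05,ori=q(a),max_force=20): print("stop",i);break
o=robot.observe();print(o["tcp_pos"],o["force"],o["time"])
t=viewer.capture("top");cv2.imwrite("pics/top2.png",cv2.resize(t[110:260,180:350],None,fx=3.5,fy=3.5)[:,:,::-1])
E
```

```text
top end [0.64974542 0.06147566]
False
[0.6017652  0.05542212 0.03592605] [-0.42119001 -0.23299587 -0.58301333] 11.75
```

View pics/top2.png

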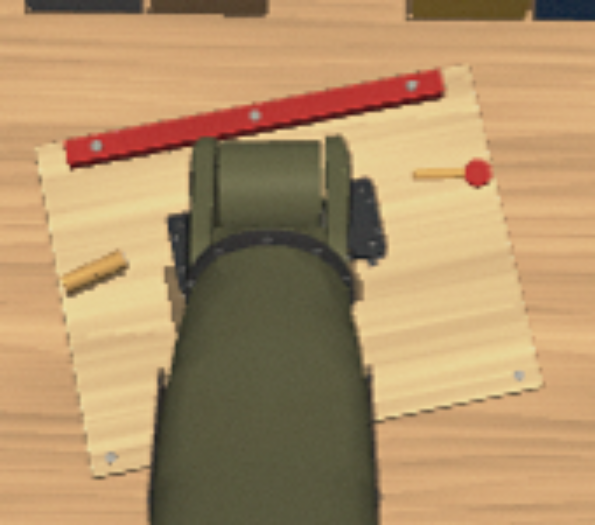

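The arm hides the block in this view. I'll keep pushing along board x until contact, then back off and look.

```bash
python3 - <<'E'
from h import *
a=np.radians(12.4);u=np.array([np.cos(a),np.sin(a),0])
p=np.array(robot.observe()["tcp_pos"])
print(robot.move_linear(p+.036*u,v=.03,max_force=15)); o=robot.observe();e=np.array(o["tcp_pos"]);print((e-p)@u,o["force"],o["wrist_torque"])
robot.move_linear(e-.03*u,v=.1); robot.move_linear([*(e-.05*u)[:2],.2],v=.15)
robot.move_ptp([.40,.25,.25],q(0))
t=viewer.capture("top");s=viewer.capture("side");print(robot.observe()["time"])
cv2.imwrite("pics/top3.png",t[:,:,::-1])
cv2.imwrite("pics/v3.png",np.hstack([cv2.resize(t[125:205,225:300],None,fx=5,fy=5),cv2.resize(s[160:240,250:325],None,fx=5,fy=5)])[:,:,::-1])
E
```

```text
True
0.02591756407392868 [ 0.56604875 -0.22541083 -0.61445022] [0.01343784 0.00118714 0.01614761]
15.5083
```

View pics/v3.png

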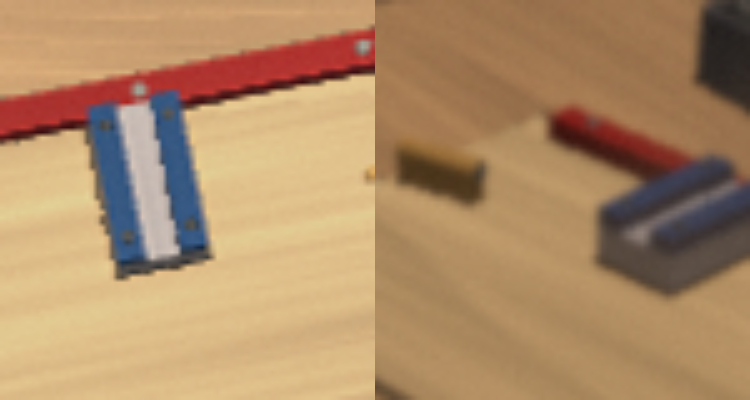

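The block sits against the strip and looks square, and contact came at the predicted distance of 26 mm. I'll check the angle and the remaining gap numerically.

```bash
python3 - <<'E'
from h import *
t=cv2.imread("pics/top3.png")[:,:,::-1].copy();mt=viewer.camera_model("top");h=rgb2hsv(t)
b=cv2.inRange(h,(100,110,40),(130,255,255));b[:135]=0;b[185:]=0;b[:,:235]=0;b[:,275:]=0
n,l,st,ce=cv2.connectedComponentsWithStats(b)
for i in range(1,n):
    if st[i,4]<60: continue
    ys,xs=np.nonzero(l==i);P=onplane(mt,np.c_[xs,ys]+0.,.052)[:,:2]
    v=cv2.fitLine(P.astype(np.float32),2,0,.01,.01).ravel();a=np.degrees(np.arctan(v[1]/v[0]));u=np.array([np.cos(np.radians(12.4)),np.sin(np.radians(12.4))])
    print(st[i],P.mean(0),"yaw",a,"gap of end to face",([.7386,.0802]-P)@u@np.ones(1) if 0 else (([.7386,.0802]-P)@u).min(),(([.7386,.0802]-P)@u).max())
k=red(t);k[:120]=0;k[165:]=0;k[:,:190]=0;k[:,320:]=0
# far (upper) edge of the strip
e=np.array([[x,np.nonzero(k[:,x])[0].min()] for x in range(205,302)],float)
v=cv2.fitLine(onplane(mt,e,.03)[:,:2].astype(np.float32),2,0,.01,.01).ravel();print("strip normal",np.degrees(np.arctan(-v[0]/v[1])))
E
```

```text
[255 143  11  32 139] [0.68949118 0.05522769] yaw 12.163644 gap of end to face 0.0003231903889713897 0.10556250387069484
[243 146  11  32 132] [0.68083202 0.09524141] yaw 12.382116 gap of end to face 0.001351673019043511 0.10576916472950934
strip normal 12.435886
```

Block yaw is about 12.3° against the strip's 12.4°, and the gap is about 1 mm or less. Handing in.

```bash
python3 -c "
from plant import *
print(close_job())"
```

```text
the job is handed in; nothing more can be done
None
```

The job is handed in, result not shown: the block lies on its back, groove up, its former top end about 1 mm or less from the stop strip and square to within about 0.3°, and nothing else was touched on purpose (no positions re-measured).

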